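# Crank the planter lift flush with its rest

### The job

Fit the loose hand crank fully down onto the square shaft end of the planter lift and wind it until the aluminium deck is flush with the plywood rest beside it, so that the white planter could be slid across. Leave the crank seated on the shaft, and do not disturb the planter.

Things in the scene. Friction and masses are not known exactly. Their poses are not given: they have to be found in the camera images.
- crank_center (a point): Loose steel hand crank, 0.4 to 0.6 kg, upright, socket down. Point on the axis of its square hub (38 x 38 mm, 60 mm tall), 40 mm above the underside; z up, x along the arm to the knob. The two y sides are free to grasp, 38 mm wide. The arm (14 mm wide, 28 to 38 mm above the underside) leaves the +x side, a 28 mm ball counterweight the -x side (centre 52 mm out, 33 mm up)
- crank_mouth (a point): Centre of the crank hub's underside: the mouth of its square blind socket, 23 x 23 mm, 38 mm deep, sides parallel to the hub's; axes as crank_center
- knob_center (a point): Middle of the crank's upright black knob, 75 mm from the hub axis along the crank's +x, 66 mm above the hub's underside. Knob 26 mm in diameter, from 41 to 89 mm above the underside. It spins freely on its own upright pin, so it can be held tight and led round with the gripper's heading constant
- shaft_seat (a point): On the axis of the lift's square shaft end, at the top of the 46 mm square steel flange on the grey gearbox (90 x 90 mm): the hub rests here, 91 mm above the table. z up, x and y parallel to the sides of shaft and flange, which turn together. Shaft 20 x 20 mm for 22 mm above this point, 18 mm square to 26 mm, a cone to the tip at 32 mm. Crank fits in any quarter turn, 9 degrees play each way
- deck_edge (a point): Top of the aluminium deck (150 x 140 mm), 10 mm from its edge next to the rest; z up. It only moves up and down, driven by the shaft: clockwise seen from above raises it 10 mm per full turn, anticlockwise lowers it. The shaft has friction of 0.12 N m and stays where it is left. The deck starts 20 to 30 mm below the rest and can rise to 12 mm above it
- rest_edge (a point): Top of the fixed plywood rest (150 x 140 mm, 100 mm above the table), 5 mm from its edge next to the deck; z up. Deck and rest lie in a row beside the gearbox: the deck's middle is 134 mm and the rest's 280 mm from the shaft axis
- planter: White planter, 104 mm across and 100 mm tall, standing loose on the rest about 285 mm from the shaft axis; origin at the centre of its underside, z up
Mind the look-alikes: they are no part of the job. Of the things shaped like the planter, the white one is meant.

How it is judged:
On the way:
1. the crank is fully down on the square shaft end (horizontal distance between crank_mouth and shaft_seat below 0.005 m and z of crank_mouth in the frame of shaft_seat between -0.004 and 0.005 m and angle between the z axis of crank_mouth and the z axis of shaft_seat, either way round below 0.12 rad), for 0.2 s.
At the end, for the whole second after the job is handed in: The deck's top is within 2.5 mm of the height of the rest's top; the crank is seated on the shaft (underside within 5 mm of the flange, within 5 mm of the axis, tilted less than 0.12 rad) and at rest; the planter stands upright on the rest, within 20 mm of where it began (all of step 1 and z of deck_edge in the frame of rest_edge between -0.0025 and 0.0025 m and angle between planter's own z axis and vertical below 0.2 rad and distance of planter from where it was at the start of the episode below 0.02 m and linear speed of each of crank, planter below 0.02 m/s); the robot touches nothing.
It fails at once if the planter is knocked over or moved more than 20 mm (not (angle between planter's own z axis and vertical below 0.2 rad and distance of planter from where it was at the start of the episode below 0.02 m)).
It also fails if it takes over 69 s, if anything falls off the work surface, if the arm or the gripper's body presses on something with over 40 N, if the wrist force passes 120 N, or if a joint passes its speed limit or range.

### The arm

A 6-joint arm with a two-finger parallel gripper is mounted at the origin on the work surface. World frame = base frame: x ahead of the robot, y to its left, z up, the work surface at z = 0. Lengths are in m, angles in rad, forces in N, time in s.
With the tool pointing down it reaches from about 0.425 to 0.95 m from the base axis. Payload 3.5 kg.
Tool frame: the origin (TCP) lies at the very end of the fingers, on their centre line; the grasp point (between the pads) lies 19 mm behind it; z points along the fingers, y is the direction in which the jaws open and shut (so a half turn about z gives the same grasp; the last joint's range is limited). The gripper opens to 85 mm and grips with 20 to 120 N. Pads are 22 mm wide; open, the fingers measure 114 mm over their backs; the gripper's body (76 mm by 85 mm) begins 54 mm behind the grasp point. The pads swing forward as they close: fully open they stand 13 mm farther back than shut.
Start: joints at [1.026, 0.286, 1.577, -0, 1.279, -0.15], TCP at [0.26, 0.623, 0.231] pointing down, gripper open.
Joint ranges: [-2.77, 2.77], [-0.9, 2.22], [0.21, 2.48], [-1.53, 4.67], [0.24, 2.81], [-2.84, 2.84]. Speed limits (rad/s): [2.79, 2.79, 3.14, 3.14, 3.14, 3.14].

### API

Orientations are given as a unit quaternion [x, y, z, w].
In Python, from plant import get_state, read_camera, sign_off gives the robot as it stands.
- The arm moves only by the tool step_arm, never from a script. Its argument "targets" is a list that holds one entry, the list of rows, each a list of 5 numbers: the opening, from 0 (shut) to 1 (fully open), then the shift along the tool's x, y, z each as a share of 4 cm, from -1 to 1, then the turn about the tool's z as a share of 5 degrees, from -1 to 1. A call has 1 to 10 rows; each row shifts and turns the commanded pose from where the row before left it, along the tool's axes as they then stand; what a row does not reach is not made up. A row lasts 1/12 s, in which the tool goes at most 41.7 mm and 7.16 degrees, less where a joint would pass 70% of its speed; a pose out of reach is approached as far as the arm can. A call with a number of a shift or a turn outside -1 to 1 is refused whole. A call with a gripper value outside its range is refused whole. The fingers move at their own pace and stop on an object; "squeeze" is the grip in N (left out, the last holds). Time passes only in rows, so rows that do not move let the fingers close. It gives the time, the measured TCP pose, the force and the opening at its end, in the units of the state.
- get_state(): the state, without advancing time (a new reading comes with each control period).
- read_camera(name): name is "scene" or "top" or "wrist"; returns a dict with "pixels" (400x640x3 uint8, red, green, blue), "range_z" (400x640 float32, m along the optical axis (not along the pixel's ray), 0 where there is no reading), "mtx" (3x3 intrinsics, pixels), "rvec" (rotation vector, rad) and "tvec" (3), from world to camera coordinates, as OpenCV has them. Camera axes: x right, y down, z forward; pixel columns grow to the right and rows downward; lengths in m; the calibration is good to about 2 mm. The wrist camera is an equidistant fisheye: a pixel r from the principal point sees the ray r / f radians off the axis. A picture is of the moment at which its call begins.
- sign_off(): hands the job in, once; it reports no verdict.
The state is a dict: "time": time; "qpos": joint angles; "dq": joint speeds; "joint_efforts": joint torques, N m; "eef_pos": TCP position; "tcp_rot": TCP orientation; "contact_force": force on the tool from outside, world axes, zero at the start; "wrist_torque": the same for the moment, N m; "opening": opening from 0.0 (shut) to 1.0 (fully open).
Only numpy, scipy, OpenCV 4.12 (cv2) and the standard library are available. Lean on these libraries where they do the work, as an engineer would, in place of code of your own. Each camera call takes 0.05 s, during which the arm holds its last target.

## Working session

There is one attempt and no reset: what is moved stays moved. The work goes in short steps, Python scripts to look and compute and a tool call to move; the robot and the scene stay as the last step left them, time stands still between calls to the robot, and variables do not carry over. Pictures are saved under pics/ and viewed, and the job is handed in when it is done.

Besides the shell and the picture viewer there is one more tool, called after "Request:" as name([rows], argument=value, ...), one row to a line, values as JSON. step_arm: Moves the arm, as the interface text tells. Shift numbers are shares of 4 cm and turn numbers shares of 5 degrees, none past 1 either way. Its arguments: {"type":"object","properties":{"targets":{"type":"array"},"squeeze":{"type":"number"}},"required":["targets"]}

```bash
mkdir -p pics
cat > h.py <<'E'
import numpy as np,cv2,pickle
from plant import get_state, read_camera
def cap(n,tag):
    c=read_camera(n); pickle.dump(c,open(f'pics/{tag}.pkl','wb')); cv2.imwrite(f'pics/{tag}.png',c['pixels'][:,:,::-1]); return c
def load(tag): return pickle.load(open(f'pics/{tag}.pkl','rb'))
def world(c):
    h,w=c['range_z'].shape; K=c['mtx']; R=cv2.Rodrigues(np.array(c['rvec'],float))[0]; t=np.array(c['tvec'],float).ravel()
    v,u=np.mgrid[:h,:w]; z=c['range_z']
    P=np.stack([(u-K[0,2])/K[0,0]*z,(v-K[1,2])/K[1,1]*z,z],-1)
    return (P-t)@R
def crop(tag,x0,x1,y0,y1,out,s=4):
    c=load(tag); cv2.imwrite(f'pics/{out}.png',cv2.resize(c['pixels'][y0:y1,x0:x1,::-1],None,fx=s,fy=s,interpolation=cv2.INTER_CUBIC))
E
python3 - <<'E'
from h import *
s=get_state(); print(s)
for n in('scene','top'): c=cap(n,n+'0'); print(n,c['mtx'],c['rvec'],c['tvec'])
E
```

```text
{'time': 0.0, 'qpos': array([ 1.02601589e+00,  2.87194353e-01,  1.57818322e+00, -4.15348763e-05,
        1.27863369e+00, -1.49995623e-01]), 'dq': array([-7.65105542e-06, -1.28557446e-03,  7.46812012e-04, -9.82333707e-04,
       -1.95324621e-04, -1.12293175e-03]), 'joint_efforts': array([ 5.55120241e-04, -4.05986452e+01, -2.92623925e+01, -1.58082994e-04,
        5.81327069e-03,  4.26230272e-06]), 'eef_pos': array([0.25923968, 0.62250798, 0.2299247 ]), 'tcp_rot': array([ 1.96107014e-01,  9.80581754e-01, -1.14383515e-03, -3.93006771e-04]), 'contact_force': array([ 0.01364637, -0.22862577, -0.55516663]), 'wrist_torque': array([-0.02032252,  0.04607004, -0.03211174]), 'opening': 1.0023243292981485}
scene [[481.49897778   0.         308.04106503]
 [  0.         481.49897778 187.69461497]
 [  0.           0.           1.        ]] [ 0.96294567  2.36886556 -1.17270114] [ 0.40795969 -0.20948034  1.92037363]
top [[469.31424528   0.         317.73940989]
 [  0.         469.31424528 204.95033001]
 [  0.           0.           1.        ]] [ 2.15743386 -2.11045907  0.17625535] [0.03289663 0.63220139 1.19356688]
```

View pics/scene0.png

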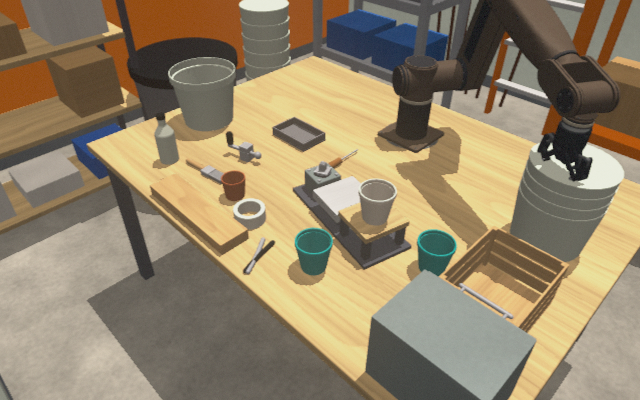

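View pics/top0.png

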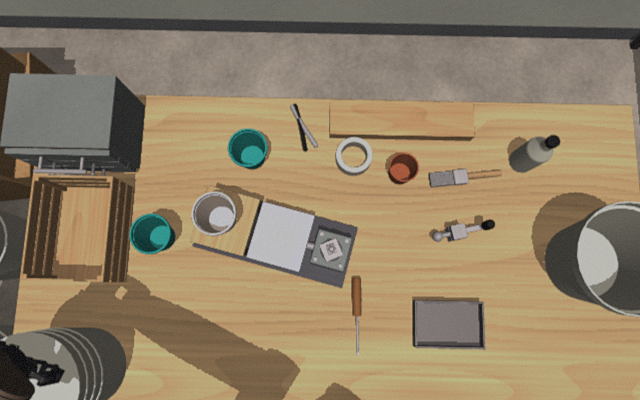

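The scene view shows the crank at about (243,150) and the lift at (322,178). In the top view the crank hub is at (459,231), its knob at (488,225) and its ball at (437,237). The shaft is at (331,250), the deck at (280,237), and the rest with the white planter at (214,213). The teal pots and the red pot are look-alikes. I'll enlarge and measure next.

Run:
```python
from h import *
crop('top0',420,510,205,255,'ck',6)
crop('top0',290,370,210,290,'sh',7)
c=load('top0'); W=world(c); d=c['range_z']
def pr(n,u,v): print(n,W[v,u].round(4))
for n,u,v in [('hub',459,231),('knob',488,225),('ball',437,237),('shaft',331,250),('deck',280,237),('deckL',262,235),('rest',245,215),('rest2',235,240),('tabl',400,300),('flange',322,250),('gear',316,260)]: pr(n,u,v)
# crank mask
m=np.zeros(d.shape,bool); m[210:250,425:505]=True
P=W[m]; 
hub=P[(P[:,2]>.052)&(P[:,2]<.07)]; print('hub',len(hub),hub.mean(0)); 
kn=P[P[:,2]>.078]; print('knob',len(kn),kn.mean(0),P[:,2].max())
print(np.histogram(P[:,2],bins=np.arange(-.005,.1,.005)))
g=W[215:285,300:365].reshape(-1,3); print(np.histogram(g[:,2],bins=np.arange(-.005,.14,.005)))
```

```text
hub [ 0.5692 -0.3241  0.0601]
knob [ 0.5831 -0.3908  0.0868]
ball [ 0.5538 -0.2703  0.0442]
shaft [0.5079 0.0114 0.1209]
deck [0.5412 0.1418 0.0797]
deckL [0.5455 0.1883 0.0787]
rest [0.5936 0.2313 0.0987]
rest2 [0.5292 0.2533 0.0999]
tabl [ 0.3869 -0.1794 -0.0028]
flange [0.5098 0.0333 0.0875]
gear [0.4846 0.048  0.0784]
hub 243 [ 0.5714498  -0.32873267  0.05941394]
knob 101 [ 0.56319923 -0.32910054  0.26388373] 1.281686762512206
(array([1270, 1177,   58,    5,    6,    3,   10,   26,  109,   72,   23,
         23,  129,   90,   10,    7,   10,   18,   46,   13]), array([-0.005,  0.   ,  0.005,  0.01 ,  0.015,  0.02 ,  0.025,  0.03 ,
        0.035,  0.04 ,  0.045,  0.05 ,  0.055,  0.06 ,  0.065,  0.07 ,
        0.075,  0.08 ,  0.085,  0.09 ,  0.095]))
(array([673, 523, 431, 964, 146,  32,  28,  14,  26,  11,   9,   5,   5,
         3,   8, 109, 786, 357, 135, 154,   5,   1,   4,  12,  31,  19,
         2,   0,   0]), array([-0.005,  0.   ,  0.005,  0.01 ,  0.015,  0.02 ,  0.025,  0.03 ,
        0.035,  0.04 ,  0.045,  0.05 ,  0.055,  0.06 ,  0.065,  0.07 ,
        0.075,  0.08 ,  0.085,  0.09 ,  0.095,  0.1  ,  0.105,  0.11 ,
        0.115,  0.12 ,  0.125,  0.13 ,  0.135,  0.14 ]))
```

View pics/ck.png

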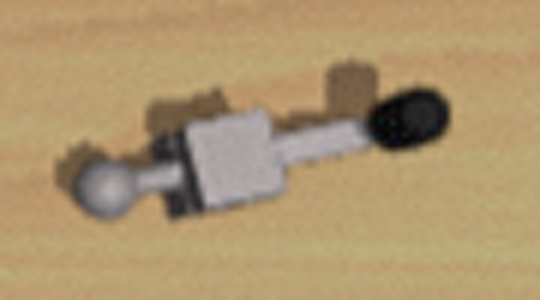

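View pics/sh.png

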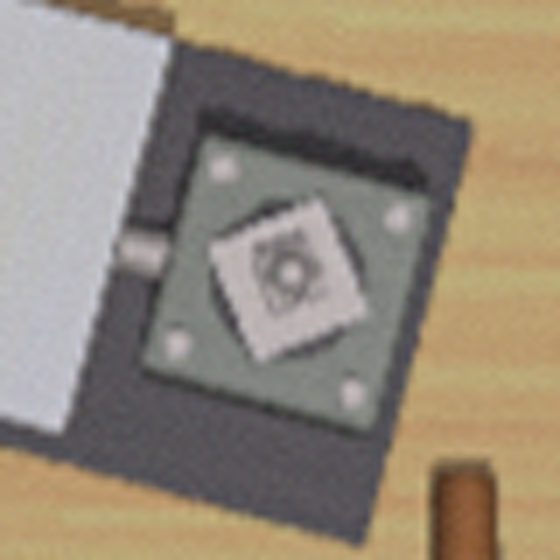

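```bash
cat >> h.py <<'E'
def ray(c,u,v,z):
    K=c['mtx']; R=cv2.Rodrigues(np.array(c['rvec'],float))[0]; t=np.array(c['tvec'],float).ravel()
    d=R.T@np.array([(u-K[0,2])/K[0,0],(v-K[1,2])/K[1,1],1]); o=-R.T@t
    return o+d*(z-o[2])/d[2]
def quad(c,pts,z):
    Q=np.array([ray(c,u,v,z) for u,v in pts]); 
    r=cv2.minAreaRect((Q[:,:2]*1000).astype(np.float32)); return Q,r
E
python3 - <<'E'
from h import *
c=load('top0'); 
# corners from crops
hub=[(420+x/6,205+y/6) for x,y in [(187,127),(268,110),(284,191),(203,211)]]
fl=[(290+x/7,210+y/7) for x,y in [(320,197),(370,308),(262,361),(208,242)]]
gb=[(290+x/7,210+y/7) for x,y in [(205,130),(432,196),(372,432),(143,370)]]
for n,p,z in(('hub',hub,.06),('fl',fl,.091),('gb',gb,.08)):
    Q,r=quad(c,p,z); print(n,Q.mean(0).round(4),r); 
    print([ (np.degrees(np.arctan2(*(Q[(i+1)%4]-Q[i])[1::-1])).round(1), np.linalg.norm(Q[(i+1)%4]-Q[i]).round(4)) for i in range(4)])
tip=(290+291/7,210+272/7); print('tip',ray(c,*tip,.123))
print('knob top',ray(c,420+428/6-.0,205+112/6,.089),'ball',ray(c,420+107/6,205+188/6,.033))
W=world(c)
# plane heights
for n,(a,b,cc,d) in dict(tab=(290,310,380,400),deck=(225,250,265,295),rest=(240,246,205,250),hub=(226,238,453,466),gear=(0,0,0,0)).items():
    if n!='gear': print(n,np.median(W[a:b,cc:d].reshape(-1,3),0))
E
```

```text
hub [ 0.5676 -0.3247  0.06  ] ((567.2782592773438, -324.7590026855469), (39.39400863647461, 36.538429260253906), 9.471492767333984)
[(np.float64(-76.9), np.float64(0.0365)), (np.float64(-170.5), np.float64(0.0359)), (np.float64(105.0), np.float64(0.0367)), (np.float64(9.4), np.float64(0.0371))]
fl [0.5112 0.0095 0.091 ] ((511.38751220703125, 9.505498886108398), (47.05241775512695, 43.80747985839844), 25.63812828063965)
[(np.float64(-154.8), np.float64(0.0439)), (np.float64(117.2), np.float64(0.0435)), (np.float64(25.6), np.float64(0.0471)), (np.float64(-66.9), np.float64(0.0438))]
gb [0.5104 0.0099 0.08  ] ((510.85333251953125, 9.959953308105469), (86.65631103515625, 90.79313659667969), 76.38058471679688)
[(np.float64(-105.0), np.float64(0.0867)), (np.float64(166.4), np.float64(0.0886)), (np.float64(76.2), np.float64(0.086)), (np.float64(-13.2), np.float64(0.0905))]
tip [0.51057323 0.01008097 0.123     ]
knob top [ 0.58645206 -0.39869954  0.089     ] ball [ 0.55679782 -0.27535692  0.033     ]
tab [ 3.88456464e-01 -1.50305416e-01 -2.65507679e-04]
deck [0.54126116 0.1429632  0.0782802 ]
rest [0.52283374 0.27278851 0.09926777]
hub [ 0.56787813 -0.32397327  0.05960243]
```

Identification: the only crank-like object is at top (459,231), and the enlarged crop confirms square hub, ball and black knob. The lift is the only one in view. Crank hub is about (0.568,-0.325) heading -76.5°, shaft is about (0.511,0.010) with sides at 25° mod 90, and the deck sits about 21 mm low. I'll raise the arm first, then cross over.

Request:
step_arm([
  [[1, 0, 0, -0.9, 0], [1, 0, 0, -0.9, 0], [1, -0.54, -0.63, 0, 0], [1, -0.54, -0.63, 0, 0], [1, -0.54, -0.63, 0, 0], [1, -0.54, -0.63, 0, 0], [1, -0.54, -0.63, 0, 0], [1, -0.54, -0.63, 0, 0], [1, -0.54, -0.63, 0, 0], [1, -0.54, -0.63, 0, 0]],
])

```text
time: 0.93
eef_pos: [0.3414, 0.3689, 0.3027]
tcp_rot: [0.196, 0.981, -0.0, -0.0]
contact_force: [1.0, -0.0, -0.1]
opening: 1.002
```

Request:
step_arm([
  [[1, -0.54, -0.63, 0, 0], [1, -0.54, -0.63, 0, 0], [1, -0.54, -0.63, 0, 0], [1, -0.54, -0.63, 0, 0], [1, -0.54, -0.63, 0, 0], [1, -0.54, -0.63, 0, 0], [1, -0.54, -0.63, 0, 0], [1, -0.54, -0.63, 0, 0], [1, -0.54, -0.63, 0, 0], [1, -0.54, -0.63, 0, 0]],
])

```text
time: 1.77
eef_pos: [0.4439, 0.0532, 0.303]
tcp_rot: [0.196, 0.981, 0.0, -0.0]
contact_force: [-0.0, 0.8, 0.1]
opening: 0.994
```

Request:
step_arm([
  [[1, -0.54, -0.63, 0, 0], [1, -0.54, -0.63, 0, 0], [1, -0.54, -0.63, 0, 0], [1, -0.54, -0.63, 0, 0], [1, -0.54, -0.63, 0, 0], [1, -0.54, -0.63, 0, 0], [1, -0.54, -0.63, 0, 0], [1, -0.54, -0.63, 0, 0], [1, -0.54, -0.63, 0, 0], [1, -0.54, -0.63, 0, 0]],
])

```text
time: 2.6
eef_pos: [0.5465, -0.2624, 0.3026]
tcp_rot: [0.196, 0.981, 0.0, -0.001]
contact_force: [-0.1, 0.2, 0.8]
opening: 0.999
```

Request:
step_arm([
  [[1, 0, 0, 0, 1], [1, 0, 0, 0, 1], [1, 0, 0, 0, 1], [1, 0, 0, 0, 1], [1, 0, 0, 0, 1], [1, 0, 0, 0, 1], [1, 0, 0, 0, 1], [1, 0, 0, 0, 1], [1, 0, 0, 0, 1], [1, 0, 0, 0, 1]],
])

```text
time: 3.43
eef_pos: [0.5462, -0.2607, 0.3026]
tcp_rot: [0.594, 0.805, -0.0, -0.001]
contact_force: [-0.5, 0.5, 0.3]
opening: 1.001
```

```bash
cat >> h.py <<'E'
def wray(c,u,v,z):
    n=cv2.fisheye.undistortPoints(np.array([[[u,v]]],float),np.array(c['mtx'],float),np.zeros(4)).ravel()
    R=cv2.Rodrigues(np.array(c['rvec'],float))[0]; t=np.array(c['tvec'],float).ravel()
    d=R.T@np.array([n[0],n[1],1]); o=-R.T@t
    return o+d*(z-o[2])/d[2]
def wproj(c,p):
    return cv2.fisheye.projectPoints(np.array([[p]],float),np.array(c['rvec'],float).reshape(3,1),np.array(c['tvec'],float).reshape(3,1),np.array(c['mtx'],float),np.zeros(4))[0].ravel()
def proj(c,p):
    return cv2.projectPoints(np.array([p],float),np.array(c['rvec'],float),np.array(c['tvec'],float),np.array(c['mtx'],float),None)[0].ravel()
def pose():
    from scipy.spatial.transform import Rotation as Ro
    s=get_state(); M=Ro.from_quat(s['tcp_rot']).as_matrix(); p=np.array(s['eef_pos']); return p,M,np.degrees(np.arctan2(M[1,1],M[0,1])),s
def go(p,heady):
    q,M,h,s=pose(); d=(M.T@(np.array(p)-q))/.04
    t=(h-heady+90)%180-90
    print('pos',q.round(4),'heady',h.round(2),'F',np.round(s['contact_force'],1),'units xyz',d.round(2),'turn units',round(t/5,2),'t',s['time'])
E
python3 - <<'E'
from h import *
c=cap('wrist','w1'); print(c['mtx'],wproj(c,[.568,-.325,.06]))
go([.568,-.325,.15],13.5)
E
```

```text
[[309.70691629   0.         316.19150501]
 [  0.         309.70691629 200.23364043]
 [  0.           0.           1.        ]] [318.68089227 216.99690514]
pos [ 0.5462 -0.2607  0.3026] heady 16.97 F [-0.7 -0.1 -0.4] units xyz [-1.7   0.05  3.81] turn units 0.69 t 3.4833
```

View pics/w1.png

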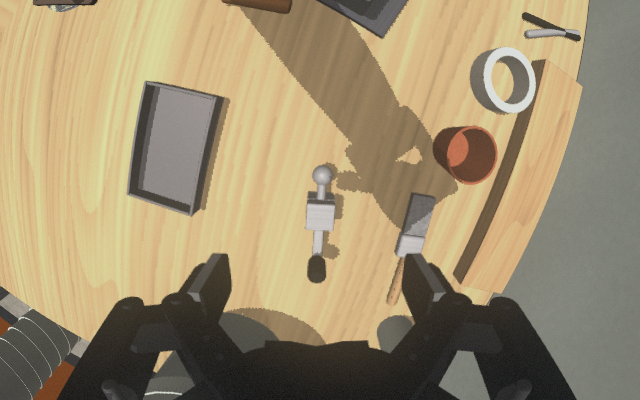

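The wrist view shows the crank in the middle: hub top near (320,217), ball (321,175), knob (317,268). That agrees with my projection to within about 1 px. I'll check an enlarged crop.

Run:
```python
from h import *
crop('w1',280,360,160,290,'w1c',5)
```

```text
(no output)
```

View pics/w1c.png

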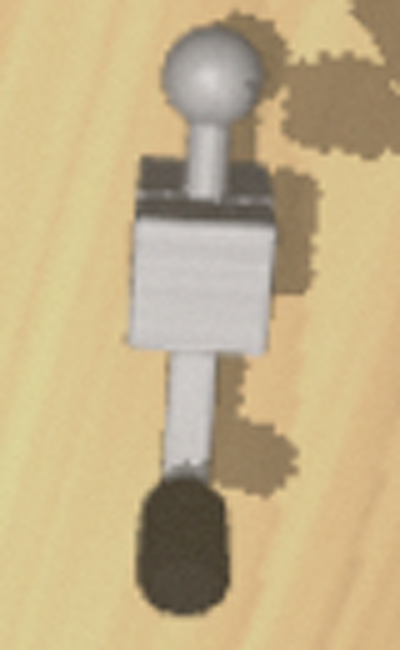

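Run:
```python
from h import *
c=load('w1')
Q=np.array([wray(c,280+x/5,160+y/5,.06) for x,y in [(134,220),(274,219),(265,352),(130,346)]])
print(Q.mean(0)); e=lambda a,b:np.degrees(np.arctan2(b[1]-a[1],b[0]-a[0]))
print(e(Q[0],Q[3]),e(Q[1],Q[2]),e(Q[0],Q[1]),e(Q[3],Q[2]),np.linalg.norm(Q[0]-Q[1]),np.linalg.norm(Q[0]-Q[3]))
b=wray(c,280+212/5,160+76/5,.033); k=wray(c,280+184/5,160+572/5,.089); print(b,k,e(b,k), b+(k-b)*52/127)
go([.568,-.3245,.16],13.5)
```

```text
[ 0.56990676 -0.32450999  0.06      ]
-75.18376831739859 -75.43429369278144 17.545623970224415 14.319344409459978 0.0368482479016136 0.035899075131136396
[ 0.55795698 -0.2747932   0.033     ] [ 0.58663045 -0.39398441  0.089     ] -76.47354966330376 [ 0.5696973  -0.3235959   0.05592913]
pos [ 0.5462 -0.2607  0.3026] heady 16.97 F [-0.7 -0.1 -0.4] units xyz [-1.69  0.06  3.56] turn units 0.69 t 3.4833
```

Request:
step_arm([
  [[1, -0.85, 0.04, 0, 0], [1, -0.84, 0.04, 0, 0.55], [1, 0, 0, 0.8, 0], [1, 0, 0, 0.8, 0], [1, 0, 0, 0.8, 0], [1, 0, 0, 0.8, 0], [1, 0, 0, 0.8, 0], [1, 0, 0, 0.6, 0], [1, 0, 0, 0, 0]],
])

```text
time: 4.23
eef_pos: [0.5658, -0.3215, 0.1114]
tcp_rot: [0.611, 0.792, 0.0, -0.007]
contact_force: [-1.2, 0.4, -1.3]
opening: 1.0
```

Run:
```python
from h import *
go([.569,-.3245,.022],14.2)
c=cap('wrist','w2'); print(wproj(c,[.569,-.3245,.06]))
```

```text
pos [ 0.5658 -0.3215  0.1114] heady 14.71 F [-1.2  0.4 -1.3] units xyz [-0.12  0.08  2.23] turn units 0.1 t 4.2333
[322.1515486  226.89116194]
```

View pics/w2.png

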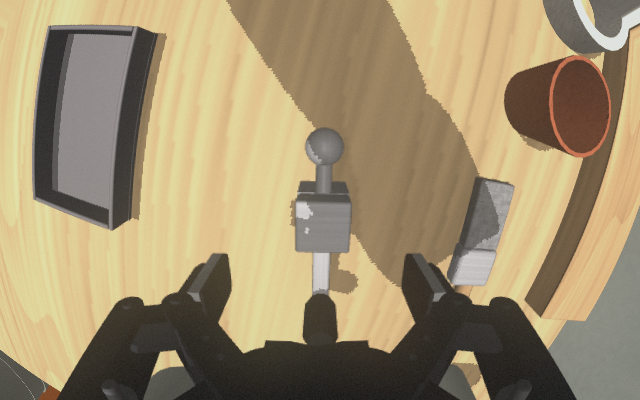

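The hub top face spans about (295–351, 196–251), centred at (323,223) against the predicted (322,227). The alignment is good, so I'll descend and close.

Request:
step_arm([
  [[1, -0.12, 0.08, 0, 0.1], [1, 0, 0, 0.6, 0], [1, 0, 0, 0.6, 0], [1, 0, 0, 0.6, 0], [1, 0, 0, 0.4, 0], [1, 0, 0, 0, 0], [1, 0, 0, 0, 0]],
])

```text
time: 4.87
eef_pos: [0.5752, -0.3292, 0.0331]
tcp_rot: [0.615, 0.789, -0.0, 0.001]
contact_force: [1.2, 0.3, -0.8]
opening: 1.002
```

Run:
```python
from h import *
go([.569,-.3245,.022],14.2)
```

```text
pos [ 0.5752 -0.3292  0.0331] heady 14.14 F [ 1.2  0.3 -0.8] units xyz [ 0.15 -0.12  0.28] turn units -0.01 t 4.8667
```

Request:
step_arm([
  [[1, 0.15, -0.12, 0, 0], [1, 0, 0, 0.28, 0], [1, 0, 0, 0, 0], [1, 0, 0, 0, 0]],
])

```text
time: 5.2
eef_pos: [0.5677, -0.3234, 0.0202]
tcp_rot: [0.615, 0.789, -0.0, -0.0]
contact_force: [-0.1, 0.2, 0.1]
opening: 1.002
```

Run:
```python
from h import *
go([.569,-.3245,.022],14.2)
```

```text
pos [ 0.5677 -0.3234  0.0202] heady 14.13 F [-0.1  0.2  0.1] units xyz [-0.03  0.02 -0.04] turn units -0.01 t 5.2
```

Request:
step_arm([
  [[0, 0, 0, -0.05, 0], [0, 0, 0, 0, 0], [0, 0, 0, 0, 0], [0, 0, 0, 0, 0], [0, 0, 0, 0, 0], [0, 0, 0, 0, 0], [0, 0, 0, 0, 0], [0, 0, 0, 0, 0]],
], squeeze=60)

```text
time: 5.87
eef_pos: [0.5688, -0.3239, 0.0229]
tcp_rot: [0.615, 0.789, 0.0, 0.001]
contact_force: [2.5, 1.8, 4.2]
opening: 0.438
```

Run:
```python
from h import *
go([.569,-.3245,.022],14.2)
```

```text
pos [ 0.5688 -0.3239  0.0229] heady 14.13 F [2.5 1.8 4.2] units xyz [-0.02  0.    0.02] turn units -0.01 t 5.8667
```

Request:
step_arm([
  [[0, 0, 0, -0.3, 0], [0, 0, 0, -0.6, 0], [0, 0, 0, -0.8, 0], [0, 0, 0, -0.8, 0], [0, 0, 0, -0.8, 0], [0, 0, 0, -0.8, 0], [0, 0, 0, -0.5, 0], [0, 0, 0, 0, 0], [0, 0, 0, 0, 0]],
])

```text
time: 6.62
eef_pos: [0.5673, -0.3236, 0.2059]
tcp_rot: [0.615, 0.789, -0.0, -0.0]
contact_force: [0.5, 0.4, -5.8]
opening: 0.442
```

Run:
```python
from h import *
c=cap('wrist','w3'); cap('scene','s3')
p,M,h,s=pose()
go([.511,.0097,.205],25)
crop('s3',220,380,60,200,'s3c',4)
```

```text
pos [ 0.5661 -0.3224  0.2023] heady 14.12 F [-1.6  0.3 -5.1] units xyz [ 8.39  0.69 -0.03] turn units -2.18 t 6.7167
```

View pics/w3.png

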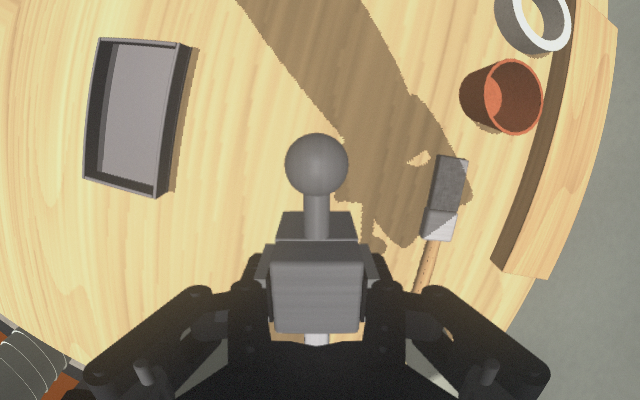

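View pics/s3c.png

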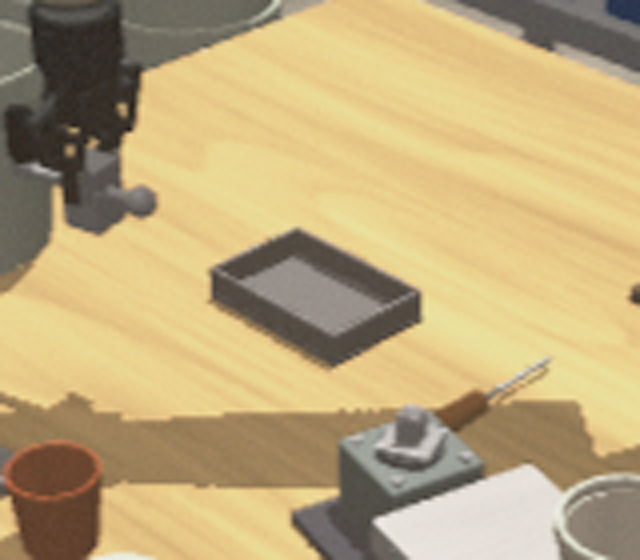

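The crank is held level between the pads, with the hub at about (317,297) in the wrist view and the ball at (316,165). In the scene crop the flange diamond and shaft show at about (411,430). I'll move toward the shaft and stop 120 mm short for another look.

Request:
step_arm([
  [[0, 0.3, 0.05, 0, 0], [0, 0.7, 0.05, 0, 0], [0, 0.7, 0.05, 0, 0], [0, 0.7, 0.05, 0, 0], [0, 0.7, 0.05, 0, 0], [0, 0.7, 0.1, 0, 0], [0, 0.7, 0.1, 0, 0], [0, 0.5, 0.1, 0, 0], [0, 0.4, 0.1, 0, 0]],
])

```text
time: 7.47
eef_pos: [0.5383, -0.1046, 0.2035]
tcp_rot: [0.614, 0.789, -0.0, -0.003]
contact_force: [0.1, 0.0, -3.3]
opening: 0.436
```

Request:
step_arm([
  [[0, 0, 0, 0, -0.5], [0, 0, 0, 0, -0.6], [0, 0, 0, 0, -0.6], [0, 0, 0, 0, -0.5], [0, 0, 0, 0, 0], [0, 0, 0, 0, 0]],
])

```text
time: 7.97
eef_pos: [0.5392, -0.1069, 0.2042]
tcp_rot: [0.537, 0.844, -0.0, -0.002]
contact_force: [0.6, -0.5, -4.6]
opening: 0.44
```

Run:
```python
from h import *
c=load('w3'); 
c4=cap('wrist','w4'); go([.511,.0097,.205],25)
p,M,h,s=pose()
print(wproj(c4,[.511,.0097,.123]), wproj(c4,list(p-M[:,2]*.037)))
crop('w4',220,420,40,190,'w4c',4); crop('w4',240,400,240,350,'w4h',4)
```

```text
pos [ 0.5395 -0.1071  0.2046] heady 25.08 F [ 0.5  0.2 -4.2] units xyz [ 2.95  0.59 -0.  ] turn units 0.02 t 8.0167
[351.52773553  51.59894354] [319.85570436 298.25817503]
```

View pics/w4.png

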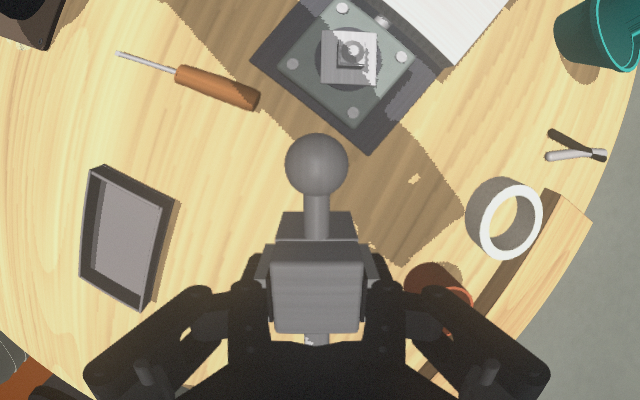

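View pics/w4c.png

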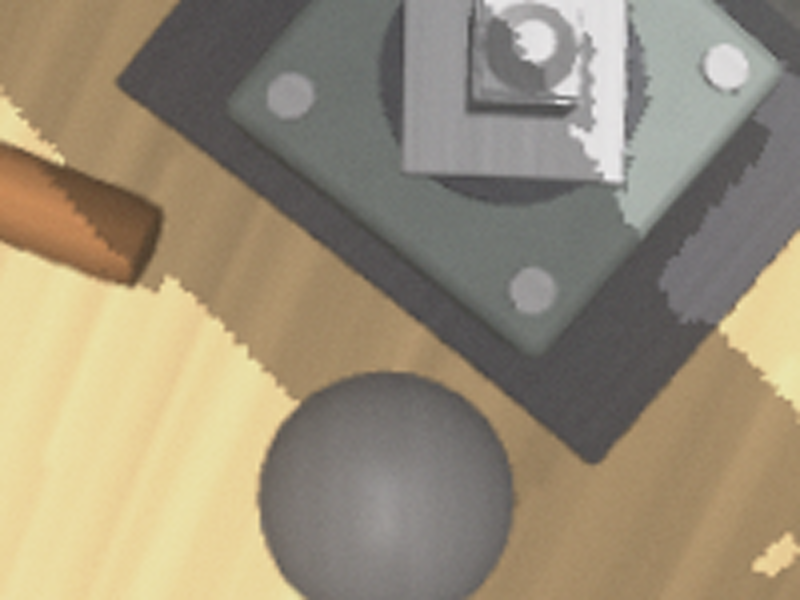

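View pics/w4h.png

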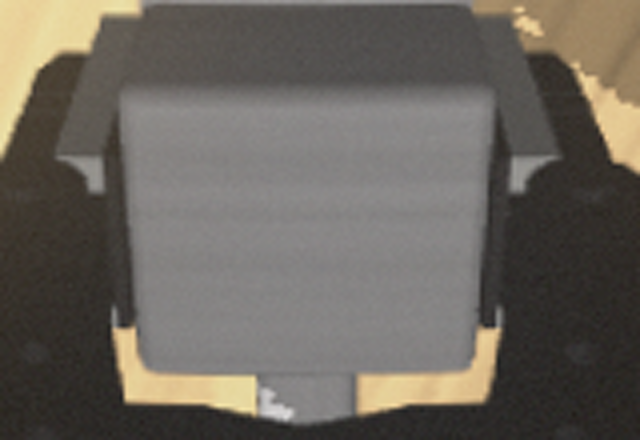

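The shaft tip is at about (353,51) in the wrist view, with the flange sides aligned to the hub. I'll compute the hub-to-shaft offset in this same camera.

Run:
```python
from h import *
c=load('w4'); p,M,h,s=pose()
zt=p[2]+.0371
Q=np.array([wray(c,240+x/4,240+y/4,zt) for x,y in [(121,86),(496,86),(477,374),(138,374)]])
ctr=Q.mean(0); print('hub',ctr,'in tool mm',(M.T@(ctr-p)*1000).round(1),[np.linalg.norm(Q[i]-Q[(i+1)%4]).round(4) for i in range(4)])
tip=wray(c,220+533/4,40+43/4,.123)
B=[wray(c,220+x/4,40+y/4,.091) for x,y in [(402,170),(625,187)]]
print('tip',tip,'flange edge',B,np.degrees(np.arctan2(*(B[1]-B[0])[1::-1])),np.linalg.norm(B[1]-B[0]))
a=np.degrees(np.arctan2(*(B[1]-B[0])[1::-1]));m=(B[0]+B[1])/2;n=np.array([-np.sin(np.radians(a)),np.cos(np.radians(a)),0]);print('centre from edge',m+.023*n)
go([.511,.010,.205],25)
```

```text
hub [ 0.53912236 -0.10892739  0.2417242 ] in tool mm [ -1.4  -1.2 -37.1] [np.float64(0.0371), np.float64(0.0381), np.float64(0.0386), np.float64(0.0381)]
tip [0.51183752 0.01085444 0.123     ] flange edge [array([ 0.5000139 , -0.01845471,  0.091     ]), array([ 0.54281853, -0.00107504,  0.091     ])] 22.098291863968864 0.04619836822798171
centre from edge [0.51276369 0.01154555 0.091     ]
pos [ 0.5395 -0.1071  0.2046] heady 25.08 F [ 0.5  0.2 -4.2] units xyz [ 2.95  0.6  -0.  ] turn units 0.02 t 8.0167
```

Request:
step_arm([
  [[0, 0.4, 0.1, 0, 0], [0, 0.6, 0.12, 0, 0], [0, 0.7, 0.14, 0, 0], [0, 0.6, 0.12, 0, 0], [0, 0.4, 0.1, 0, 0], [0, 0.28, 0.04, 0, 0], [0, 0, 0, 0.6, 0.2], [0, 0, 0, 0.4, 0], [0, 0, 0, 0, 0], [0, 0, 0, 0, 0]],
])

```text
time: 8.85
eef_pos: [0.5113, 0.0107, 0.165]
tcp_rot: [0.544, 0.839, -0.001, -0.001]
contact_force: [0.3, 0.4, -4.6]
opening: 0.439
```

Run:
```python
from h import *
go([.5115,.0113,.165],24)
cap('scene','s5'); crop('s5',270,370,90,210,'s5c',5)
```

```text
pos [0.5113 0.0107 0.165 ] heady 24.1 F [ 0.3  0.4 -4.6] units xyz [ 0.01  0.01 -0.  ] turn units 0.02 t 8.85
```

View pics/s5c.png

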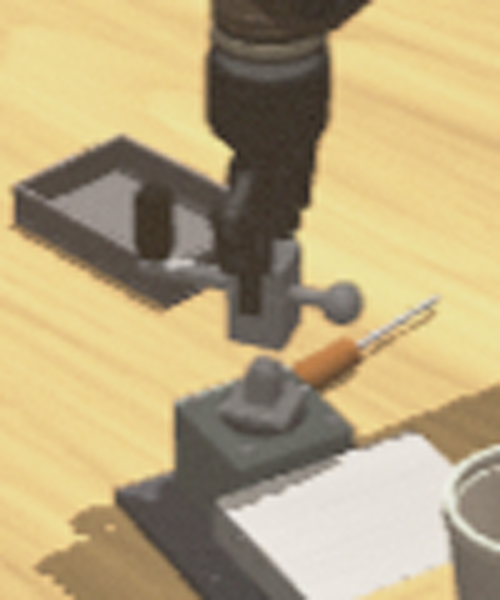

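The scene crop shows the hub directly above the shaft end (265,370). I'll descend and watch the force.

Request:
step_arm([
  [[0, 0, 0, 0.2, 0], [0, 0, 0, 0.2, 0], [0, 0, 0, 0.15, 0], [0, 0, 0, 0.1, 0], [0, 0, 0, 0.0, 0]],
])

```text
time: 9.32
eef_pos: [0.5113, 0.0107, 0.1386]
tcp_rot: [0.544, 0.839, -0.001, -0.001]
contact_force: [0.2, -0.2, -3.7]
opening: 0.438
```

Request:
step_arm([
  [[0, 0, 0, 0.1, 0], [0, 0, 0, 0.1, 0], [0, 0, 0, 0.05, 0], [0, 0, 0, 0.0, 0]],
])

```text
time: 9.65
eef_pos: [0.5119, 0.0107, 0.1295]
tcp_rot: [0.544, 0.839, -0.0, -0.0]
contact_force: [0.5, -0.3, -4.0]
opening: 0.436
```

It's already past the cone and chamfer with no force, so I'll continue down.

Request:
step_arm([
  [[0, 0, 0, 0.1, 0], [0, 0, 0, 0.1, 0], [0, 0, 0, 0.1, 0], [0, 0, 0, 0.08, 0], [0, 0, 0, 0.0, 0], [0, 0, 0, 0.0, 0]],
])

```text
time: 10.15
eef_pos: [0.5121, 0.0106, 0.1147]
tcp_rot: [0.544, 0.839, -0.0, -0.0]
contact_force: [-0.1, -0.7, -4.3]
opening: 0.438
```

Request:
step_arm([
  [[0, 0, 0, 0.04, 0], [0, 0, 0, 0.0, 0], [0.6, 0, 0, 0.0, 0], [0.9, 0, 0, 0.0, 0], [1, 0, 0, 0, 0], [1, 0, 0, 0, 0], [1, 0, 0, 0, 0], [1, 0, 0, 0, 0]],
])

```text
time: 10.82
eef_pos: [0.5124, 0.0106, 0.1135]
tcp_rot: [0.544, 0.839, 0.0, 0.0]
contact_force: [0.4, -0.7, -0.2]
opening: 1.001
```

Run:
```python
from h import *
go([.5115,.0113,.25],24)
c=cap('scene','s6'); crop('s6',270,370,90,210,'s6c',5)
```

```text
pos [0.5124 0.0106 0.1135] heady 24.13 F [ 0.4 -0.7 -0.2] units xyz [ 0.02 -0.01 -3.41] turn units 0.03 t 10.8167
```

View pics/s6c.png

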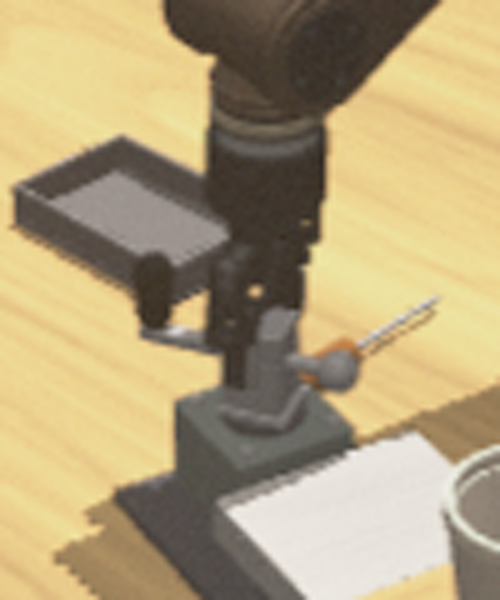

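The hub sits on the flange and the shaft is no longer visible. I'll raise, back off toward the knob side and measure.

Request:
step_arm([
  [[1, 0, 0, -0.3, 0], [1, 0, 0, -0.6, 0], [1, 0, 0, -0.8, 0], [1, 0, 0, -0.8, 0], [1, 0, 0, -0.8, 0], [1, -0.6, 0, 0, 0], [1, -0.6, 0, 0, 0], [1, -0.7, 0, 0, 0], [1, 0, 0, 0, 0], [1, 0, 0, 0, 0]],
])

```text
time: 11.7
eef_pos: [0.5435, -0.0596, 0.2461]
tcp_rot: [0.545, 0.839, 0.0, 0.0]
contact_force: [-0.1, 0.2, -0.6]
opening: 1.0
```

Run:
```python
from h import *
go([.5115+.0317,.0113-.068,.138],24)
c=cap('wrist','w7'); t=cap('top','t7')
crop('w7',240,400,100,300,'w7c',3)
for n,q in dict(hub=[.511,.0105,.151],knob=[.511+.0317,.0105-.068,.18]).items(): print(n,wproj(c,q),proj(t,q))
W=world(t)
for n,(a,b,cc,d) in dict(tab=(290,310,380,400),deck=(225,250,265,290),rest=(240,246,205,250)).items():
  print(n,np.median(W[a:b,cc:d].reshape(-1,3),0))
```

```text
pos [ 0.5435 -0.0596  0.2461] heady 24.01 F [-0.1  0.2 -0.6] units xyz [0.07 0.02 2.7 ] turn units 0.0 t 11.7
hub [316.27050184 105.14804178] [331.74383666 247.82436986]
knob [318.12756997 210.97851874] [361.20137686 234.06247601]
tab [ 0.39554296 -0.14675078  0.00230502]
deck [0.54105895 0.14944936 0.07844591]
rest [0.52294335 0.2730211  0.09870189]
```

View pics/w7.png

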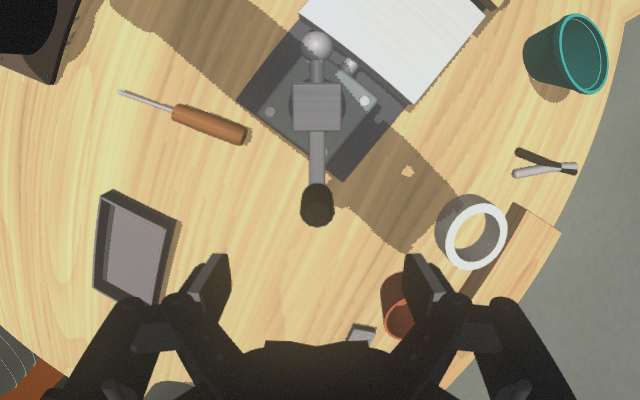

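View pics/t7.png

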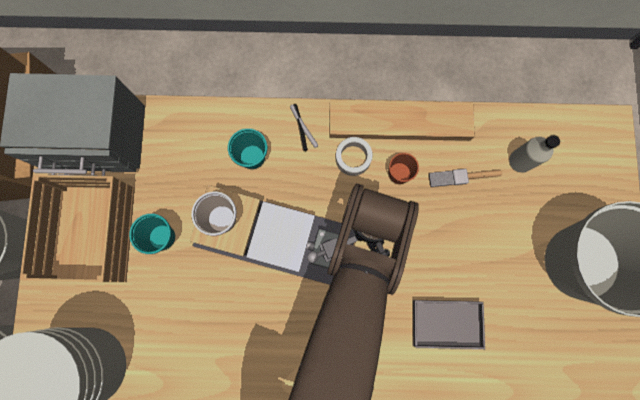

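The knob top appears at (317,213) against the predicted (318,211), and the hub top at (317,106) against (316,105), so the crank is seated where expected. I'll descend onto the knob.

Request:
step_arm([
  [[1, 0.05, 0.02, 0.6, 0], [1, 0, 0, 0.7, 0], [1, 0, 0, 0.7, 0], [1, 0, 0, 0.5, 0], [1, 0, 0, 0.15, 0], [1, 0, 0, 0, 0], [1, 0, 0, 0, 0]],
])

```text
time: 12.38
eef_pos: [0.5436, -0.0561, 0.1403]
tcp_rot: [0.543, 0.84, 0.0, 0.0]
contact_force: [-0.4, 0.2, 0.5]
opening: 1.001
```

Request:
step_arm([
  [[0, 0, 0, 0, 0], [0, 0, 0, 0, 0], [0, 0, 0, 0, 0], [0, 0, 0, 0, 0], [0, 0, 0, 0, 0], [0, 0, 0, 0, 0], [0, 0, 0, 0, 0], [0, 0, 0, 0, 0]],
], squeeze=40)

```text
time: 13.05
eef_pos: [0.5435, -0.0568, 0.14]
tcp_rot: [0.544, 0.839, 0.0, 0.0]
contact_force: [-1.0, -0.5, 3.3]
opening: 0.291
```

Run:
```python
from h import *
go([.543,-.0577,.138],24)
c=cap('wrist','w8')
```

```text
pos [ 0.5435 -0.0568  0.14  ] heady 24.13 F [-1.  -0.5  3.3] units xyz [-0.01 -0.02  0.05] turn units 0.03 t 13.05
```

View pics/w8.png

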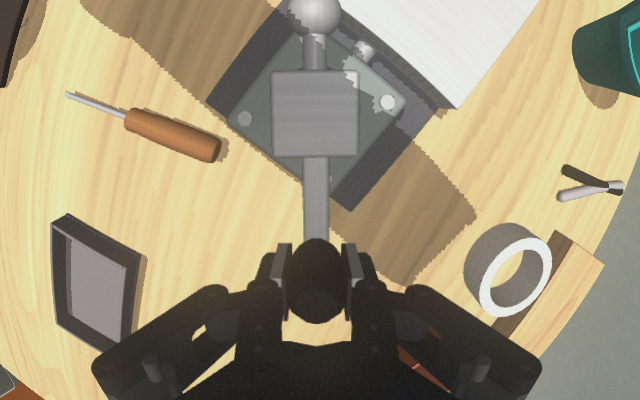

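The knob is gripped (opening 0.29, about 25 mm), with the crank heading at about -64° from the shaft. Next I'll work out the quarter-circle rows, clockwise.

```bash
cat >> h.py <<'E'
C=np.array([.511,.0105])
def arc(n,st,c=C,R=.075,corr=True):
    p,M,h,s=pose(); v=p[:2]-c; th=np.degrees(np.arctan2(v[1],v[0])); r=np.hypot(*v)
    print('t',round(s['time'],2),'th',th.round(1),'r',r.round(4),'z',p[2].round(4),'heady',h.round(2),'F',np.round(s['contact_force'],1),'T',np.round(s['wrist_torque'],2),'op',round(s['opening'],3))
    cur=p[:2].copy() if corr else c+R*v/r
    out=[]
    for k in range(1,n+1):
        a=np.radians(th-st*k); q=c+R*np.array([np.cos(a),np.sin(a)]); d=np.append(q-cur,0); u=M.T@d/.04; out.append([0,round(float(u[0]),2),round(float(u[1]),2),0,0]); cur=q
    print(out)
E
python3 -c "
from h import *
arc(40,9,corr=False)"
```

```text
t 13.1 th -64.2 r 0.0747 z 0.14 heady 24.13 F [-1.3 -0.7  4. ] T [-0.09  0.14  0.  ] op 0.291
[[0, 0.01, -0.29, 0, 0], [0, 0.06, -0.29, 0, 0], [0, 0.1, -0.28, 0, 0], [0, 0.15, -0.26, 0, 0], [0, 0.18, -0.23, 0, 0], [0, 0.22, -0.2, 0, 0], [0, 0.25, -0.16, 0, 0], [0, 0.27, -0.12, 0, 0], [0, 0.28, -0.08, 0, 0], [0, 0.29, -0.03, 0, 0], [0, 0.29, 0.01, 0, 0], [0, 0.29, 0.06, 0, 0], [0, 0.28, 0.1, 0, 0], [0, 0.26, 0.15, 0, 0], [0, 0.23, 0.18, 0, 0], [0, 0.2, 0.22, 0, 0], [0, 0.16, 0.25, 0, 0], [0, 0.12, 0.27, 0, 0], [0, 0.08, 0.28, 0, 0], [0, 0.03, 0.29, 0, 0], [0, -0.01, 0.29, 0, 0], [0, -0.06, 0.29, 0, 0], [0, -0.1, 0.28, 0, 0], [0, -0.15, 0.26, 0, 0], [0, -0.18, 0.23, 0, 0], [0, -0.22, 0.2, 0, 0], [0, -0.25, 0.16, 0, 0], [0, -0.27, 0.12, 0, 0], [0, -0.28, 0.08, 0, 0], [0, -0.29, 0.03, 0, 0], [0, -0.29, -0.01, 0, 0], [0, -0.29, -0.06, 0, 0], [0, -0.28, -0.1, 0, 0], [0, -0.26, -0.15, 0, 0], [0, -0.23, -0.18, 0, 0], [0, -0.2, -0.22, 0, 0], [0, -0.16, -0.25, 0, 0], [0, -0.12, -0.27, 0, 0], [0, -0.08, -0.28, 0, 0], [0, -0.03, -0.29, 0, 0]]
```

Request:
step_arm([
  [[0, 0.01, -0.29, 0, 0], [0, 0.06, -0.29, 0, 0], [0, 0.1, -0.28, 0, 0], [0, 0.15, -0.26, 0, 0], [0, 0.18, -0.23, 0, 0]],
])

```text
time: 13.52
eef_pos: [0.486, -0.0592, 0.1396]
tcp_rot: [0.545, 0.839, 0.003, 0.001]
contact_force: [5.1, 7.3, 0.2]
opening: 0.286
```

```bash
python3 -c "
from h import *
arc(1,9)
cap('scene','s9'); crop('s9',270,370,90,210,'s9c',5)"
```

```text
t 13.52 th -109.8 r 0.0741 z 0.1396 heady 24.02 F [5.1 7.3 0.2] T [ 1.26 -0.85  0.02] op 0.286
[[0, 0.2, -0.21, 0, 0]]
```

View pics/s9c.png

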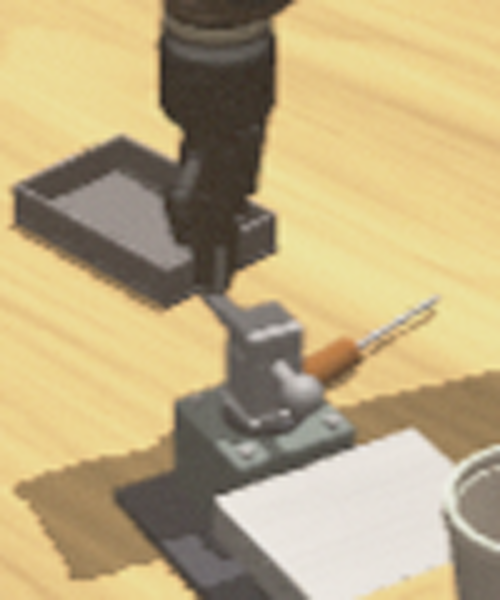

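The crank and flange turn together under low forces. Continuing clockwise.

Request:
step_arm([
  [[0, 0.22, -0.2, 0, 0], [0, 0.25, -0.16, 0, 0], [0, 0.27, -0.12, 0, 0], [0, 0.28, -0.08, 0, 0], [0, 0.29, -0.03, 0, 0], [0, 0.29, 0.01, 0, 0], [0, 0.29, 0.06, 0, 0], [0, 0.28, 0.1, 0, 0], [0, 0.26, 0.15, 0, 0], [0, 0.23, 0.18, 0, 0]],
])

```text
time: 14.4
eef_pos: [0.4388, 0.0352, 0.1398]
tcp_rot: [0.543, 0.839, -0.001, 0.001]
contact_force: [1.4, -2.9, 2.8]
opening: 0.288
```

```bash
python3 -c "
from h import *
arc(10,9)"
```

```text
t 14.4 th 161.1 r 0.0763 z 0.1398 heady 24.17 F [ 1.4 -2.9  2.8] T [-0.47 -0.47  0.  ] op 0.288
[[0, 0.18, 0.24, 0, 0], [0, 0.16, 0.25, 0, 0], [0, 0.12, 0.27, 0, 0], [0, 0.08, 0.28, 0, 0], [0, 0.03, 0.29, 0, 0], [0, -0.01, 0.29, 0, 0], [0, -0.06, 0.29, 0, 0], [0, -0.1, 0.28, 0, 0], [0, -0.15, 0.26, 0, 0], [0, -0.18, 0.23, 0, 0]]
```

Request:
step_arm([
  [[0, 0.2, 0.22, 0, 0], [0, 0.16, 0.25, 0, 0], [0, 0.12, 0.27, 0, 0], [0, 0.08, 0.28, 0, 0], [0, 0.03, 0.29, 0, 0], [0, -0.01, 0.29, 0, 0], [0, -0.06, 0.29, 0, 0], [0, -0.1, 0.28, 0, 0], [0, -0.15, 0.26, 0, 0], [0, -0.18, 0.23, 0, 0]],
])

```text
time: 15.23
eef_pos: [0.5348, 0.0844, 0.1401]
tcp_rot: [0.544, 0.839, 0.001, -0.001]
contact_force: [-0.6, 5.3, 6.1]
opening: 0.289
```

Request:
step_arm([
  [[0, -0.22, 0.2, 0, 0], [0, -0.25, 0.16, 0, 0], [0, -0.27, 0.12, 0, 0], [0, -0.28, 0.08, 0, 0], [0, -0.29, 0.03, 0, 0], [0, -0.29, -0.01, 0, 0], [0, -0.29, -0.06, 0, 0], [0, -0.28, -0.1, 0, 0], [0, -0.26, -0.15, 0, 0], [0, -0.23, -0.18, 0, 0]],
])

```text
time: 16.07
eef_pos: [0.5819, -0.0143, 0.14]
tcp_rot: [0.544, 0.839, 0.0, 0.001]
contact_force: [2.5, 1.2, 4.7]
opening: 0.292
```

```bash
python3 -c "
from h import *
arc(10,9)"
```

```text
t 16.07 th -19.2 r 0.0751 z 0.14 heady 24.15 F [2.5 1.2 4.7] T [ 0.23 -0.29  0.01] op 0.292
[[0, -0.2, -0.22, 0, 0], [0, -0.16, -0.25, 0, 0], [0, -0.12, -0.27, 0, 0], [0, -0.08, -0.28, 0, 0], [0, -0.03, -0.29, 0, 0], [0, 0.01, -0.29, 0, 0], [0, 0.06, -0.29, 0, 0], [0, 0.1, -0.27, 0, 0], [0, 0.15, -0.26, 0, 0], [0, 0.18, -0.23, 0, 0]]
```

Request:
step_arm([
  [[0, -0.2, -0.22, 0, 0], [0, -0.16, -0.25, 0, 0], [0, -0.12, -0.27, 0, 0], [0, -0.08, -0.28, 0, 0], [0, -0.03, -0.29, 0, 0], [0, 0.01, -0.29, 0, 0], [0, 0.06, -0.29, 0, 0], [0, 0.1, -0.28, 0, 0], [0, 0.15, -0.26, 0, 0], [0, 0.18, -0.23, 0, 0]],
])

```text
time: 16.9
eef_pos: [0.4848, -0.0584, 0.1389]
tcp_rot: [0.545, 0.838, 0.003, -0.001]
contact_force: [6.2, 10.3, 2.1]
opening: 0.286
```

Request:
step_arm([
  [[0, 0.22, -0.2, 0, 0], [0, 0.25, -0.16, 0, 0], [0, 0.27, -0.12, 0, 0], [0, 0.28, -0.08, 0, 0], [0, 0.29, -0.03, 0, 0], [0, 0.29, 0.01, 0, 0], [0, 0.29, 0.06, 0, 0], [0, 0.28, 0.1, 0, 0], [0, 0.26, 0.15, 0, 0], [0, 0.23, 0.18, 0, 0]],
])

```text
time: 17.73
eef_pos: [0.4392, 0.0342, 0.1395]
tcp_rot: [0.544, 0.839, -0.001, 0.002]
contact_force: [3.5, -4.2, 2.3]
opening: 0.289
```

```bash
python3 -c "
from h import *
arc(10,9)
t=cap('top','t10'); cap('scene','s10'); W=world(t)
for n,(a,b,cc,d) in dict(tab=(290,310,380,400),deck=(225,250,265,290),deckfar=(215,245,258,270),rest=(240,246,205,250)).items():
  print(n,np.median(W[a:b,cc:d].reshape(-1,3),0))
crop('s10',270,430,130,250,'s10c',5)"
```

```text
t 17.73 th 161.8 r 0.0756 z 0.1395 heady 24.15 F [ 3.5 -4.2  2.3] T [-0.59 -0.96 -0.01] op 0.289
[[0, 0.19, 0.23, 0, 0], [0, 0.17, 0.24, 0, 0], [0, 0.12, 0.27, 0, 0], [0, 0.08, 0.28, 0, 0], [0, 0.04, 0.29, 0, 0], [0, -0.01, 0.29, 0, 0], [0, -0.06, 0.29, 0, 0], [0, -0.1, 0.28, 0, 0], [0, -0.14, 0.26, 0, 0], [0, -0.18, 0.23, 0, 0]]
tab [ 3.87632749e-01 -1.49974232e-01 -1.40452953e-04]
deck [0.5397861  0.14818703 0.09164247]
deckfar [0.55838532 0.18332359 0.09174083]
rest [0.52287787 0.27289854 0.09933006]
```

View pics/s10c.png

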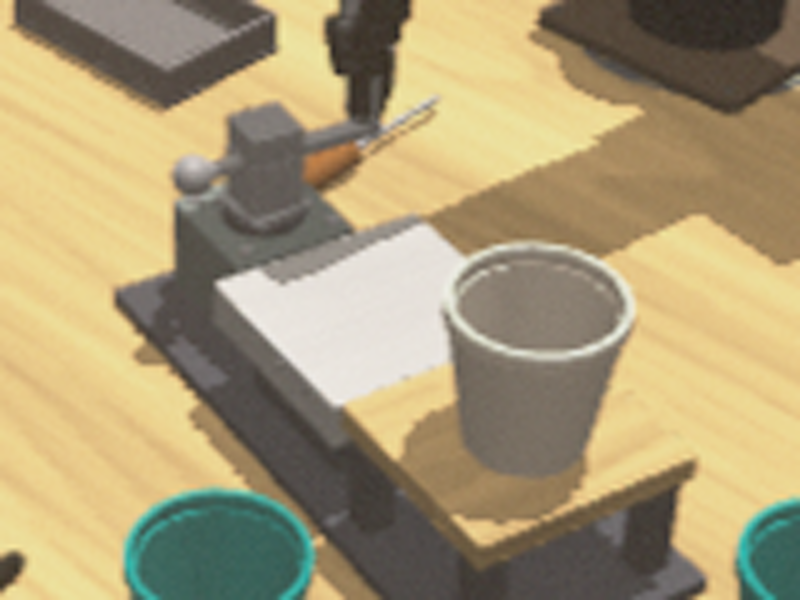

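View pics/t10.png

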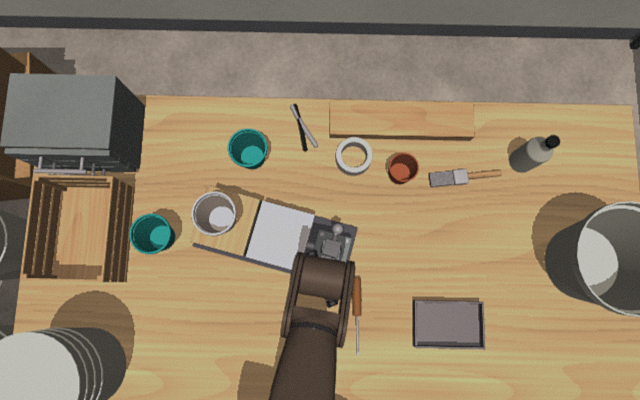

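The deck has risen 13.3 mm over about 494° of crank (minus play), with about 7.6 mm (274°) left. Rest and planter are unchanged in the picture. I'll wind another 180°, then re-measure.

Request:
step_arm([
  [[0, 0.2, 0.22, 0, 0], [0, 0.16, 0.25, 0, 0], [0, 0.12, 0.27, 0, 0], [0, 0.08, 0.28, 0, 0], [0, 0.03, 0.29, 0, 0], [0, -0.01, 0.29, 0, 0], [0, -0.06, 0.29, 0, 0], [0, -0.1, 0.28, 0, 0], [0, -0.15, 0.26, 0, 0], [0, -0.18, 0.23, 0, 0]],
])

```text
time: 18.67
eef_pos: [0.5342, 0.0844, 0.1403]
tcp_rot: [0.544, 0.839, 0.002, -0.002]
contact_force: [1.0, 10.1, 6.9]
opening: 0.29
```

Request:
step_arm([
  [[0, -0.22, 0.2, 0, 0], [0, -0.25, 0.16, 0, 0], [0, -0.27, 0.12, 0, 0], [0, -0.28, 0.08, 0, 0], [0, -0.29, 0.03, 0, 0], [0, -0.29, -0.01, 0, 0], [0, -0.29, -0.06, 0, 0], [0, -0.28, -0.1, 0, 0], [0, -0.26, -0.15, 0, 0], [0, -0.23, -0.18, 0, 0]],
])

```text
time: 19.5
eef_pos: [0.5817, -0.0149, 0.14]
tcp_rot: [0.544, 0.839, 0.0, 0.001]
contact_force: [3.3, 1.8, 4.9]
opening: 0.29
```

Request:
step_arm([
  [[0, -0.2, -0.22, 0, 0], [0, -0.16, -0.25, 0, 0], [0, -0.12, -0.27, 0, 0], [0, -0.08, -0.28, 0, 0], [0, 0, 0, 0, 0], [0, 0, 0, 0, 0]],
])

```text
time: 20.0
eef_pos: [0.5508, -0.052, 0.1393]
tcp_rot: [0.544, 0.839, -0.001, -0.002]
contact_force: [-1.1, -1.5, 6.0]
opening: 0.291
```

```bash
python3 -c "
from h import *
arc(10,9)
cap('top','t11'); cap('scene','s11')
for g in ('top0','t10','t11'):
  W=world(load(g)); print(g)
  for n,(a,b,cc,d) in dict(tab=(290,310,380,400),deck=(225,250,265,290),deckfar=(215,245,258,270),rest=(240,246,205,250),rest2=(195,225,240,252)).items():
    X=W[a:b,cc:d].reshape(-1,3);print(n,np.median(X,0).round(4),X[:,2].mean().round(4),X[:,2].std().round(4))
crop('s11',270,430,130,250,'s11c',5)"
```

```text
t 20.0 th -57.5 r 0.0741 z 0.1393 heady 24.07 F [-1.1 -1.5  6. ] T [-0.08  0.29  0.03] op 0.291
[[0, -0.04, -0.29, 0, 0], [0, 0.03, -0.29, 0, 0], [0, 0.07, -0.29, 0, 0], [0, 0.12, -0.27, 0, 0], [0, 0.16, -0.25, 0, 0], [0, 0.19, -0.22, 0, 0], [0, 0.23, -0.19, 0, 0], [0, 0.25, -0.15, 0, 0], [0, 0.27, -0.11, 0, 0], [0, 0.29, -0.07, 0, 0]]
top0
tab [ 3.885e-01 -1.503e-01 -3.000e-04] 0.003 0.0641
deck [0.5412 0.1495 0.0783] 0.0841 0.0832
deckfar [0.5589 0.1851 0.0781] 0.0813 0.0635
rest [0.5228 0.2728 0.0993] 0.0985 0.0751
rest2 [0.6075 0.2312 0.0995] 0.0975 0.0141
t10
tab [ 3.876e-01 -1.500e-01 -1.000e-04] 0.003 0.0641
deck [0.5398 0.1482 0.0916] 0.0992 0.0949
deckfar [0.5584 0.1833 0.0917] 0.095 0.0627
rest [0.5229 0.2729 0.0993] 0.0993 0.0746
rest2 [0.6066 0.231  0.0994] 0.1073 0.1086
t11
tab [ 3.877e-01 -1.510e-01 -3.000e-04] -0.0003 0.0024
deck [0.5392 0.1473 0.098 ] 0.1074 0.1055
deckfar [0.5563 0.1825 0.0978] 0.111 0.1241
rest [0.5229 0.2732 0.0993] 0.1005 0.0739
rest2 [0.6076 0.231  0.0995] 0.1009 0.0639
```

View pics/s11c.png

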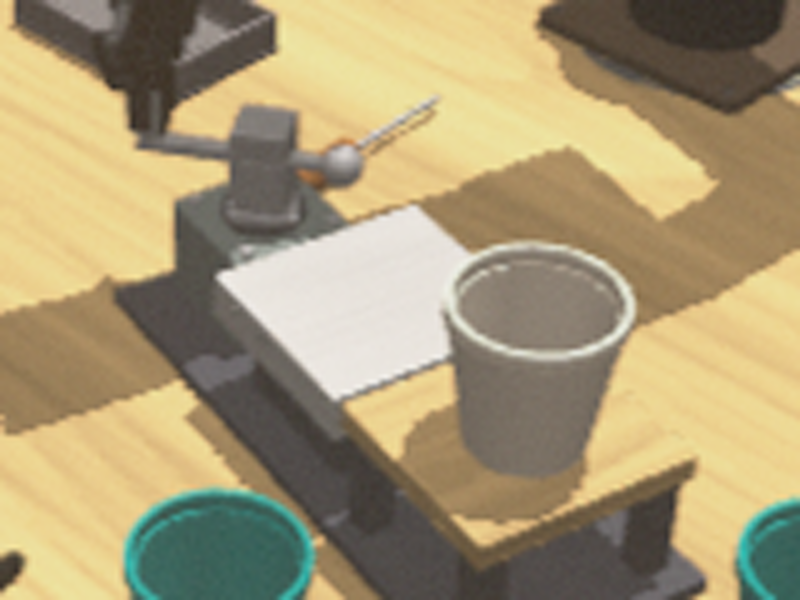

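About 1.4 mm (roughly 52°) remains, so I'll make the final arc.

Request:
step_arm([
  [[0, -0.03, -0.29, 0, 0], [0, 0.03, -0.29, 0, 0], [0, 0.07, -0.29, 0, 0], [0, 0.12, -0.27, 0, 0], [0, 0.16, -0.25, 0, 0], [0, 0.16, -0.18, 0, 0], [0, 0, 0, 0, 0], [0, 0, 0, 0, 0]],
])

```text
time: 20.77
eef_pos: [0.4853, -0.0579, 0.1394]
tcp_rot: [0.544, 0.839, -0.001, -0.002]
contact_force: [-1.4, 0.8, 8.3]
opening: 0.293
```

```bash
cat > m.py <<'E'
from h import *
def fit(W,poly):
    m=np.zeros(W.shape[:2],np.uint8); cv2.fillPoly(m,[np.array(poly,np.int32)],1); X=W[m>0]; z=X[:,2]; k=abs(z-np.median(z))<.006; return np.median(z[k]).round(5),z[k].mean().round(5),k.sum()
def meas(t,s):
    W=world(load(t)); V=world(load(s))
    print('top deck',fit(W,[(265,210),(305,220),(292,262),(256,250)]),'rest',fit(W,[(243,200),(252,200),(244,240),(215,240),(232,228)]))
    print('scene deck',fit(V,[(325,188),(352,178),(362,186),(340,204)]),'rest',fit(V,[(344,213),(358,207),(360,225),(356,226)]))
E
python3 -c "
from m import *
arc(3,9)
cap('top','t12'); cap('scene','s12')
meas('top0','scene0');meas('t11','s11');meas('t12','s12')
crop('s12',270,430,130,250,'s12c',5)"
```

```text
t 20.77 th -110.6 r 0.0731 z 0.1394 heady 24.1 F [-1.4  0.8  8.3] T [ 0.29  0.06 -0.07] op 0.293
[[0, 0.19, -0.23, 0, 0], [0, 0.25, -0.16, 0, 0], [0, 0.27, -0.11, 0, 0]]
top deck (np.float64(0.07836), np.float64(0.07832), np.int64(1738)) rest (np.float64(0.09953), np.float64(0.09955), np.int64(636))
scene deck (np.float64(0.08165), np.float64(0.08179), np.int64(489)) rest (np.float64(0.10257), np.float64(0.10265), np.int64(189))
top deck (np.float64(0.09789), np.float64(0.09788), np.int64(1742)) rest (np.float64(0.09947), np.float64(0.09948), np.int64(637))
scene deck (np.float64(0.10121), np.float64(0.10125), np.int64(493)) rest (np.float64(0.10234), np.float64(0.1024), np.int64(188))
top deck (np.float64(0.09928), np.float64(0.09927), np.int64(1741)) rest (np.float64(0.09926), np.float64(0.09934), np.int64(638))
scene deck (np.float64(0.1026), np.float64(0.1027), np.int64(495)) rest (np.float64(0.10307), np.float64(0.10302), np.int64(188))
```

View pics/s12c.png

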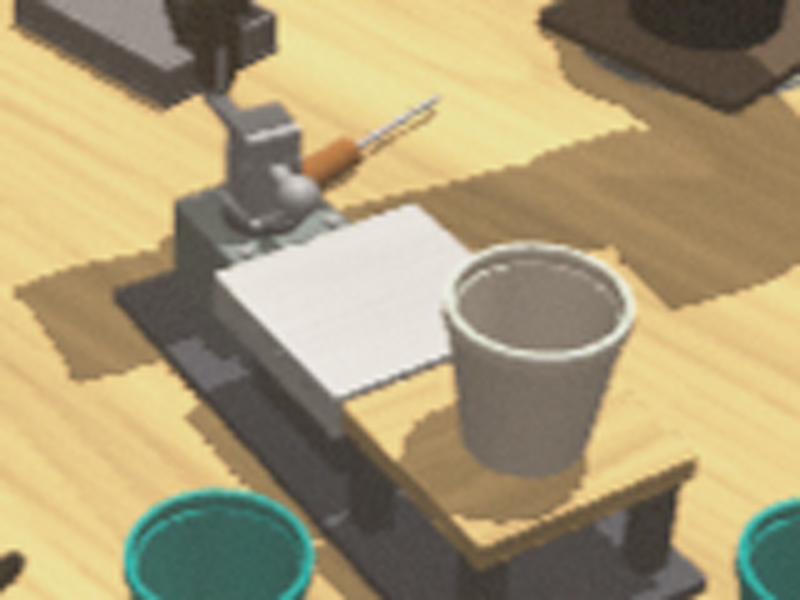

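Deck and rest agree within 0.5 mm in both cameras. I'll release the knob and rise straight up.

Request:
step_arm([
  [[0.6, 0, 0, 0, 0], [1, 0, 0, 0, 0], [1, 0, 0, 0, 0], [1, 0, 0, 0, 0], [1, 0, 0, 0, 0], [1, 0, 0, -0.3, 0], [1, 0, 0, -0.6, 0], [1, 0, 0, -0.8, 0], [1, 0, 0, -0.8, 0], [1, 0, 0, -0.8, 0]],
])

```text
time: 21.7
eef_pos: [0.4873, -0.0576, 0.2734]
tcp_rot: [0.544, 0.839, -0.0, -0.0]
contact_force: [-0.1, -0.4, 0.4]
opening: 1.003
```

Request:
step_arm([
  [[1, -0.7, 0, 0, 0], [1, -0.7, 0, 0, 0], [1, -0.7, 0, 0, 0], [1, -0.5, 0, 0, 0], [1, 0, 0, 0, 0], [1, 0, 0, 0, 0]],
])

```text
time: 22.2
eef_pos: [0.5302, -0.1532, 0.2717]
tcp_rot: [0.544, 0.839, 0.0, -0.0]
contact_force: [0.1, -0.7, -0.5]
opening: 1.003
```

```bash
python3 -c "
from m import *
arc(1,9)
cap('top','t13'); cap('scene','s13'); c=cap('wrist','w13')
meas('t13','s13')
print(wproj(c,[.511,.0105,.151]))
crop('s13',270,430,110,230,'s13c',5)
d=cv2.absdiff(load('t13')['pixels'],load('top0')['pixels'])[185:245,180:245].max(); print(d)
A=[load(g)['pixels'][185:235,188:238].astype(float).mean(2) for g in('top0','t13')]; print(cv2.phaseCorrelate(*A))
"
```

```text
t 22.2 th -83.3 r 0.1648 z 0.2717 heady 24.05 F [ 0.1 -0.7 -0.5] T [-0.   -0.   -0.04] op 1.003
[[0, 2.25, 0.4, 0, 0]]
top deck (np.float64(0.0993), np.float64(0.09931), np.int64(1736)) rest (np.float64(0.09954), np.float64(0.0995), np.int64(637))
scene deck (np.float64(0.10269), np.float64(0.1026), np.int64(493)) rest (np.float64(0.10243), np.float64(0.10249), np.int64(190))
[375.46765981  18.34948391]
30
((0.0635570325655408, -0.027776738335230533), 0.9641877153604359)
```

View pics/s13c.png

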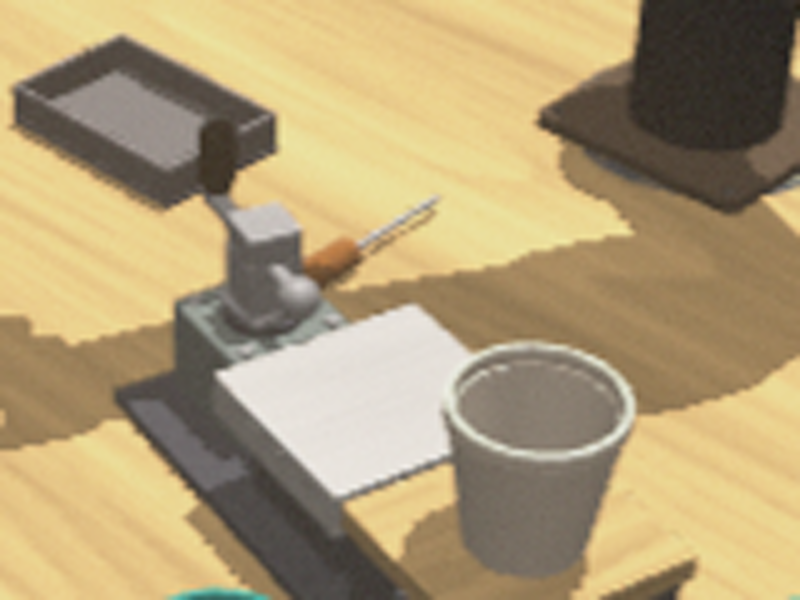

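View pics/w13.png

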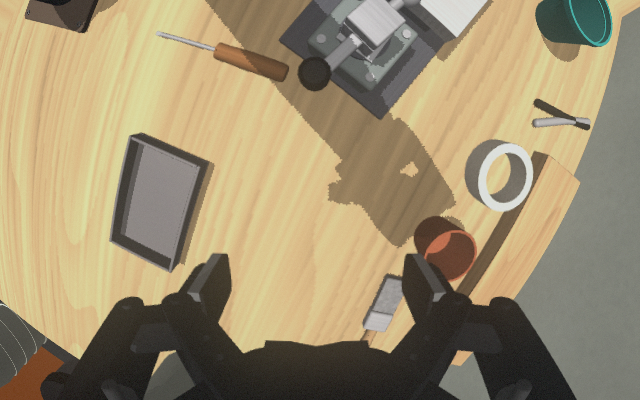

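The gripper is clear, the crank is upright and on the flange, and the planter hasn't moved (0.06 px shift). One last check is the hub-top height.

```bash
python3 -c "
from m import *
V=world(load('s13')); print('scene hub top',V[152:157,320:327].reshape(-1,3).mean(0),'(bias +.003)')
t=load('t13');u=proj(t,[.511,.0105,.151]).round().astype(int);W=world(t);X=W[u[1]-4:u[1]+5,u[0]-4:u[0]+5,2];print('top',u,np.median(X),X.min(),X.max())
"
```

```text
scene hub top [0.51216011 0.0125861  0.15388327] (bias +.003)
top [332 248] 0.15033532493094023 0.14526350634044083 0.1550896378701314
```

Hub top is at about 0.1505 m against 0.151 expected, so the crank is fully seated. Handing in.

```bash
python3 -c "
from plant import sign_off
print(sign_off())"
```

```text
the job is handed in; nothing more can be done
None
```

I fitted the crank onto the square shaft end, wound it clockwise by the knob until the deck was level with the rest, let go, and handed the job in at about 22 s. The hand-in reports no verdict. The results below are from my last checks before it.

- **Crank seated:** the hub top measured 0.1503 m (top camera) and about 0.151 m (scene camera, after correcting its roughly 3 mm height bias). A fully seated crank should read 0.151 m, and the crank looked upright and centred.
- **Deck flush:** the deck sits 0.2 mm below the rest by the top camera and 0.3 mm above it by the scene camera. The sign differs, but both are well inside the 2.5 mm limit.
- **Planter:** it shifted less than 0.1 pixel in the top view from the start.
- **Robot clear:** the gripper was open and about 16 cm from the shaft, with force readings near zero.

No check failed.

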